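# Turn the belt hook's flat to the drawer bar and shut the drawer

## Robot

A 6-joint arm with a two-finger parallel gripper is mounted at the origin on the work surface. World frame = base frame: x ahead of the robot, y to its left, z up, the work surface at z = 0. Lengths are in mm, angles in rad, forces in N, time in s.
With the tool pointing down it reaches from about 325 to 875 mm from the base axis. Payload 4.4 kg.
Tool frame: the origin (TCP) lies on the centre line of the jaws, within the pads' length; the fingertips stand ahead of it and the grasp point (between the pads) lies 6 mm ahead of it (ctrl.tcp_to_tips is the z of the fingertips in the tool frame, in mm); z points along the fingers, y is the direction in which the jaws open and shut (so a half turn about z gives the same grasp; the last joint's range is limited). The gripper opens to 85 mm and grips with 20 to 120 N. Pads are 22 mm wide; open, the fingers measure 114 mm over their backs; the gripper's body (76 mm by 85 mm) begins 54 mm behind the grasp point. The pads swing forward as they close: fully open they stand 13 mm farther back than shut.
Start: joints at [1.165, 0.207, 1.542, -0, 1.393, -0.15], TCP at [145.496, 556.29, 256.282] pointing down, gripper open.
Joint ranges: [-2.73, 2.73], [-0.86, 2.22], [0.23, 2.46], [-1.11, 4.25], [0.08, 2.63], [-2.82, 2.82]. Speed limits (rad/s): [2.79, 2.79, 3.14, 3.14, 3.14, 3.14].

## Interface

Orientations are given as a 3x3 rotation matrix whose columns are the frame's x, y, z axes.
In Python, from plant import ctrl, sensors, optics gives the robot as it stands. Calls block until the motion is done:
- ctrl.move_ptp(position, orientation): joint-space move of the TCP to a pose.
- ctrl.move_l(position, rot=None, vel=150, threshold=None): straight line of the TCP; rot=None keeps the orientation; vel is the mean speed in mm/s. With threshold (N) it stops when the force on the tool has changed by that much, and returns True; else False.
- ctrl.set_joints(angles): joint-space move.
- ctrl.gripper_to(opening, force=None): finger opening in mm; force is the grip in N (None keeps the last); returns when the fingers have stopped.
- ctrl.hold(seconds).
- ctrl.solve_ik(position, orientation): joint angles nearest the present ones, or None.
- sensors.read_state(): the state.
- optics.grab_frame(name): name is "scene" or "top" or "wrist"; returns (picture, depth): 420x560x3 uint8, red, green, blue; 420x560 float32, mm along the optical axis (not along the pixel's ray), 0 where there is no reading.
- optics.camera_params(name): a dict with "mtx" (3x3 intrinsics, pixels), "k1" (the pictures are not rectified: a ray, as slopes to the right and down, at radius r is drawn at 1 + k1 r^2 times it, then the intrinsics apply), "R" (3x3) and "t" (3): a world point X has camera coordinates R X + t; the wrist camera has in their place "T_tool_cam" (4x4, takes a point from camera to tool coordinates, whose origin is the TCP and whose axes are the flange's). Camera axes: x right, y down, z forward; pixel columns grow to the right and rows downward; lengths in mm; the calibration is good to about 2 mm. A picture is of the moment at which its call begins: read the wrist's pose just before it. camera_params takes no time and is no camera call.
A pose or a line that the arm cannot do raises ctrl.MotionError and nothing moves.
- ctrl.finish_job(): hands the job in, once; it reports no verdict.
The state is a dict: "t": time; "q": joint angles; "qvel": joint speeds; "tau": joint torques, N m; "eef_pos": TCP position; "eef_rot": TCP orientation; "force": force on the tool from outside, world axes, zero at the start; "wrist_torque": the same for the moment, N m; "grip_width": finger opening in mm.
Only numpy, scipy, OpenCV 4.12 (cv2) and the standard library are available. Lean on these libraries where they do the work, as an engineer would, in place of code of your own. Each camera call takes 0.05 s, during which the arm holds its last target.

## Task

The steel belt hook lies askew in the open drawer of the small plastic chest and overhangs the tray, so the drawer will not go in. With a fingertip on its peg, and without lifting the hook, turn and slide it until the flat edge of its foot lies flush along the bar at the side of the tray, and press it home there with about 4 newtons for a good second, never much more, nor so that the hook rocks up off the tray. Then push the drawer fully shut with the hook still lying flush, leave everything alone, and do not disturb the pot, the tumbler or the hanger.

Things in the scene. Friction and masses are not known exactly. Their poses are not given: they have to be found in the camera images.
- chest: Low white plastic chest with one drawer, fixed to the shelf: 150 deep (x), 108 wide (y from -50 to +58), 60 high. Origin on the shelf at mid depth. Its mouth is at x = -75; the drawer comes out along -x. Inside it is 100 wide (y from -46 to +54), ceiling 56 above the shelf. The ends of its walls stop a hook that overhangs the tray
- drawer (a joint): How far the drawer is out, in m: 0 is shut, 0.13 fully out (hard stop). Starts 0.122 to 0.13 out, slides with about 3 N of friction. It is of slick plastic (friction 0.15): a flat tray without side or back walls, its floor's top 10 above the shelf, 135 long behind the front panel and 96 wide (y from -44 to +52 in the chest's axes), with the bar along its -y edge
- drawer_front (a point): Centre of the outer face of the drawer's front panel, 32.5 above the shelf; the panel is 6 thick, 108 wide and 53 high (6 to 59 above the shelf). Axes as the chest's: pushing along +x shuts the drawer
- bar: Straight white plastic alignment bar fixed on the tray, moving with the drawer: 125 long (x), 8 thick, 12 high. Origin half-way along its inner face (towards the tray), level with the tray floor; x runs along it, y points away from it across the tray. Axes as the chest's. Slick (friction 0.1), hard (gives under 1 mm) and brittle: more than 9 N breaks it off
- hook: Chrome steel belt hook lying loose on the tray, about 450 g: a flat round foot 8 thick, 48 in radius, with one flat edge 63 long cut 36 from the centre, and an upright peg. Origin at the centre of the round, on the underside; the flat faces its own -y. When flush, its axes are parallel to the bar's. It starts turned 0.7 to 1.6 rad anticlockwise (from above) from that
- hook_peg (a point): Middle of the hook's round upright peg, 24 above the foot's underside (34 above the shelf). The peg is 12 in diameter with a 15 ball on top, reaches from 8 to 39 above the underside and stands 28 from the foot's centre, 8 from the flat, slippery (friction 0.25). Pushed to the bar, the rim meets it and turns along it till the flat lies there; 6 to 8 N on the ball tips the hook. Axes as the hook's
- pot: Green ceramic pot, 104 across, 95 high, standing to the right of the chest; origin under its centre. Leave alone
- tumbler: Clear glass tumbler upside down, 74 across its mouth, 105 high, to the right of the chest; origin under its centre. Leave alone
- hanger: Orange plastic clothes hanger lying flat beyond the chest, 400 long along its y, 12 high, its hook towards its +x (reaching 168); origin at the middle of its long bar. Leave alone

How it is judged:
By the outcome, as a careful person would: the job done as asked, in the order asked, and still so for the second after the job is handed in, with the robot touching nothing.
It also fails if it takes over 64 s, if anything falls off the work surface, if the arm or the gripper's body presses on something with over 40 N, if the wrist force passes 120 N, or if a joint passes its speed limit or range.

## Working session

There is one attempt and no reset: what is moved stays moved. The work goes in short steps, each a Python script; the robot and the scene stay as the last script left them, time stands still between calls to the robot, and variables do not carry over. Pictures are saved under pics/ and viewed, and the job is handed in when it is done.

```bash
ls; mkdir -p pics
python3 - <<'E'
from plant import ctrl,sensors,optics
import cv2,numpy as np
s=sensors.read_state();print(s,ctrl.tcp_to_tips)
for n in("scene","top","wrist"):
    p,d=optics.grab_frame(n);cv2.imwrite(f"pics/a_{n}.png",p[:,:,::-1]);np.save(f"pics/a_{n}.npy",d)
    print(n,optics.camera_params(n))
E
```

```text
pics
{'t': 0.0, 'q': array([ 1.16452306e+00,  2.07437241e-01,  1.54301567e+00, -8.52295540e-06,
        1.39350989e+00, -1.50454076e-01]), 'qvel': array([ 9.92892362e-05,  2.24664812e-04,  9.95721458e-04, -1.95586265e-04,
        3.03680584e-03,  1.21152851e-03]), 'tau': array([ 8.39761869e-04, -3.83060789e+01, -2.91588879e+01, -1.25827564e-04,
        1.06296362e-02,  2.23046942e-05]), 'eef_pos': array([145.19240887, 555.61128216, 255.08665512]), 'eef_rot': array([[-9.67456557e-01,  2.53035468e-01, -9.28946487e-04],
       [ 2.53036935e-01,  9.67454162e-01, -2.18052686e-03],
       [ 3.46962510e-04, -2.34462278e-03, -9.99997191e-01]]), 'force': array([-0.38671444,  0.89435511, -0.18282532]), 'wrist_torque': array([-0.0113241 , -0.01871074,  0.06261315]), 'grip_width': 85.3155358087981} 25.0
scene {'mtx': array([[383.47114793,   0.        , 288.19108563],
       [  0.        , 383.47114793, 211.35373823],
       [  0.        ,   0.        ,   1.        ]]), 'k1': -0.007920503626654054, 'R': array([[ 0.33306587,  0.94287591, -0.00722142],
       [ 0.76183214, -0.2736101 , -0.58715356]
[... 366 characters left out ...]
[-0.98851164,  0.01945635, -0.14988723],
       [ 0.15065285,  0.04689239, -0.98747396]]), 't': array([-34.17407986, 624.0581126 , 773.63914043])}
wrist {'mtx': array([[329.34237102,   0.        , 277.79387473],
       [  0.        , 329.34237102, 207.02817825],
       [  0.        ,   0.        ,   1.        ]]), 'k1': -0.022116630410538542, 'T_tool_cam': array([[ 7.33290445e-04, -9.50655302e-01, -3.10248223e-01,
         7.92682705e+01],
       [ 9.99999729e-01,  6.74815875e-04,  2.95804939e-04,
        -1.17124289e+00],
       [-7.18481078e-05, -3.10248356e-01,  9.50655538e-01,
        -1.16953613e+02],
       [ 0.00000000e+00,  0.00000000e+00,  0.00000000e+00,
         1.00000000e+00]])}
```

View pics/a_top.png

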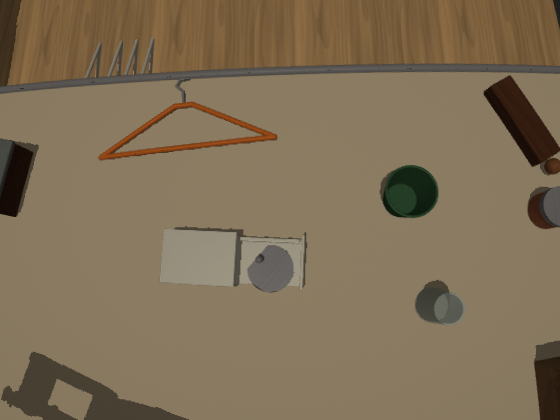

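View pics/a_scene.png

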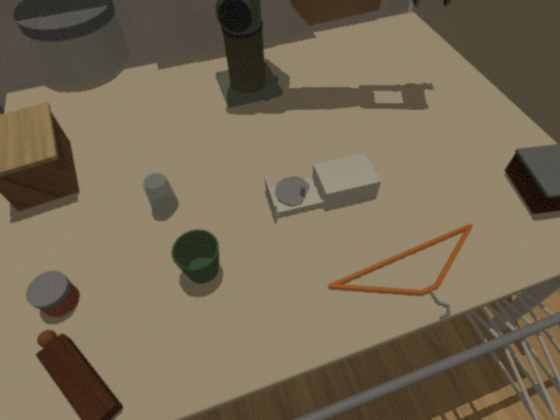

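The chest is at about (200,257) in the top view. The drawer is open to the right, around (272,262), with the bar along its upper edge near row 240. The peg is near (259,258). The pot and tumbler are well clear. Next I'll localise these roughly and bring the wrist camera over them.

```bash
cat > h.py <<'E'
import numpy as np,cv2
from plant import ctrl,sensors,optics
def rays(name,uv,T=None):
    c=optics.camera_params(name);K=c["mtx"];k=c["k1"]
    uv=np.atleast_2d(np.array(uv,float))
    d=cv2.undistortPoints(uv.reshape(-1,1,2),K,np.array([k,0,0,0.])).reshape(-1,2)
    d=np.c_[d,np.ones(len(d))]
    if name=="wrist":
        p,R=T;M=c["T_tool_cam"];return R@M[:3,3]+p,d@(R@M[:3,:3]).T
    return -c["R"].T@c["t"],d@c["R"]
def onz(name,uv,z,T=None):
    o,d=rays(name,uv,T);return o+d*((z-o[2])/d[:,2])[:,None]
def proj(name,X,T=None):
    c=optics.camera_params(name);X=np.atleast_2d(X)
    if name=="wrist":
        p,R=T;M=c["T_tool_cam"];Y=((X-p)@R-M[:3,3])@M[:3,:3]
    else: Y=X@c["R"].T+c["t"]
    return cv2.projectPoints(Y,np.zeros(3),np.zeros(3),c["mtx"],np.array([c["k1"],0,0,0.]))[0].reshape(-1,2)
def grab(name,fn=None):
    s=sensors.read_state();T=(s["eef_pos"],s["eef_rot"])
    p,d=optics.grab_frame(name)
    if fn: cv2.imwrite(f"pics/{fn}.png",p[:,:,::-1]);np.savez(f"pics/{fn}.npz",p=p,d=d,tp=T[0],tr=T[1])
    return p,d,T
E
python3 - <<'E'
from h import *
for n,uv,z in [("chest top corners",[(165,230),(237,231),(236,285),(161,282)],60),("tray corners",[(241,241),(303,241),(301,284)],10),("front panel top",[(305,234),(302,288)],59),("peg ball",[(259,258)],45)]:
    print(n,onz("top",uv,z).round(0).tolist())
for n,uv,z in [("pegball",[(304,186)],45)]: print(n,onz("scene",uv,z).round(0).tolist())
for R in [np.diag([1,-1,-1.]),np.diag([-1,1,-1.])]:
  for p in [(420,-20,330),(380,-20,300)]: print(ctrl.solve_ik(np.array(p,float),R))
E
```

```text
chest top corners [[589.0, 191.0, 60.0], [584.0, 43.0, 60.0], [478.0, 45.0, 60.0], [484.0, 197.0, 60.0]]
tray corners [[568.0, 43.0, 10.0], [566.0, -88.0, 10.0], [477.0, -82.0, 10.0]]
front panel top [[576.0, -92.0, 59.0], [471.0, -84.0, 59.0]]
peg ball [[531.0, 1.0, 45.0]]
pegball [[529.0, 5.0, 45.0]]
[-2.54052730e-01 -1.88115133e-01  1.78816576e+00 -4.44089210e-16
  1.54154203e+00  1.31674360e+00]
[-2.81095179e-01 -2.68594103e-01  1.91259017e+00 -4.44089210e-16
  1.49759659e+00  1.28970115e+00]
[-2.54052730e-01 -1.88115133e-01  1.78816576e+00 -4.44089210e-16
  1.54154203e+00 -1.82484906e+00]
[-2.81095179e-01 -2.68594103e-01  1.91259017e+00 -4.44089210e-16
  1.49759659e+00 -1.85189151e+00]
```

Run:
```python
from h import *
ctrl.move_ptp(np.array([490,-20,215.]),np.diag([-1,1,-1.]))
ctrl.gripper_to(0,40)
s=sensors.read_state();print(s["t"],s["eef_pos"],s["grip_width"],s["force"])
grab("wrist","b_wrist")
```

```text
3.3083 [490.02132155 -20.03404729 215.01691592] -0.055948261900926576 [ 0.28269955 -1.09285314  0.51879905]
```

View pics/b_wrist.png

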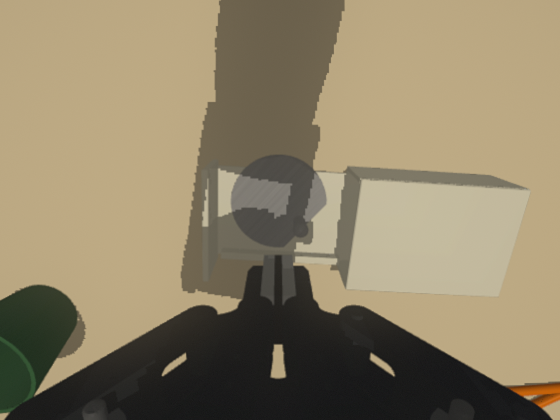

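The wrist picture is mirrored relative to the top view: down is +x and right is +y. The foot's centre is near (279,200), the peg ball near (302,226), the bar runs along row ~253, the front panel along columns 203-217, and the chest starts at column ~347. I'll zoom in to get edges.

Run:
```python
from h import *
z=np.load("pics/b_wrist.npz");p=z["p"]
c=p[145:290,190:370,::-1]
c=np.clip(c.astype(float)*1.6,0,255).astype(np.uint8)
cv2.imwrite("pics/b_zoom.png",cv2.resize(c,None,fx=4,fy=4,interpolation=cv2.INTER_CUBIC))
```

```text
(no output)
```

View pics/b_zoom.png

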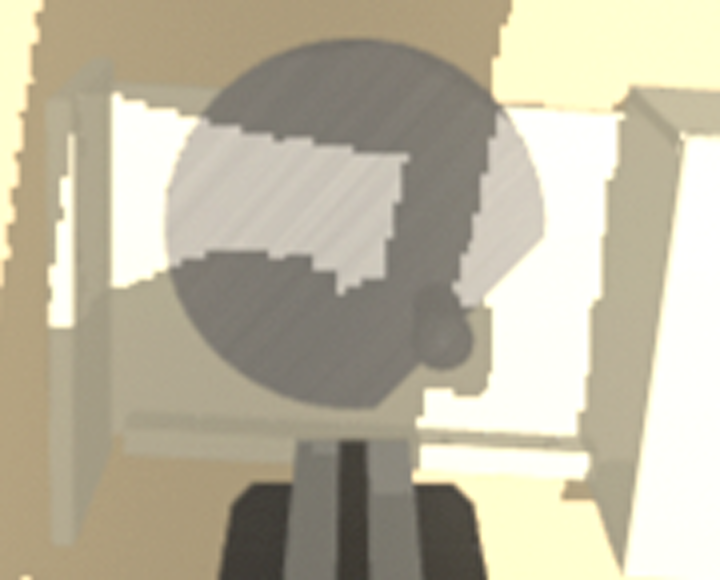

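Run:
```python
from h import *
z=np.load("pics/b_wrist.npz");T=(z["tp"],z["tr"])
f=lambda L:[(190+(a+.5)/4-.5,145+(b+.5)/4-.5) for a,b in L]
def P(n,L,h): print(n,onz("wrist",f(L),h,T)[:,:2].round(1).tolist())
P("flat ends",[(543,235),(375,407)],18)
P("round L,T",[(165,215),(355,38)],18)
P("ball",[(445,338)],42)
P("bar in bottom",[(128,413),(590,437)],10)
P("bar in top",[(128,431),(590,450)],22)
P("tray -x edge",[(115,83),(520,103),(620,110)],10)
P("panel top inner/outer",[(112,58),(48,92),(75,90)],59)
P("panel top far",[(75,545),(52,545)],59)
P("panel bottom inner",[(112,150)],10)
P("chest mouth top",[(683,135),(627,570)],60)
P("chest mouth bottom",[(628,90)],0)
```

```text
flat ends [[509.1, 26.4], [556.1, -15.3]]
round L,T [[503.9, -67.8], [459.9, -20.6]]
ball [[527.1, 0.7]]
bar in bottom [[561.7, -81.4], [568.7, 42.9]]
bar in top [[561.2, -79.4], [566.6, 40.8]]
tray -x edge [[472.3, -79.9], [477.2, 20.4], [479.0, 45.3]]
panel top inner/outer [[457.6, -71.3], [464.8, -85.2], [464.3, -79.5]]
panel top far [[572.8, -86.6], [572.8, -92.0]]
panel bottom inner [[489.3, -81.6]]
chest mouth top [[473.7, 48.7], [578.9, 43.8]]
chest mouth bottom [[475.9, 49.1]]
```

```bash
cat >> h.py <<'E'
ph=0.053
ex=np.array([np.sin(ph),np.cos(ph),0]);ey=np.array([-np.cos(ph),np.sin(ph),0]);d=-ey;up=np.array([0,0,1.])
A=np.radians(10)
Rp=np.column_stack([np.cross(ex,d*np.sin(A)-up*np.cos(A)),ex,d*np.sin(A)-up*np.cos(A)])
off=Rp@np.array([-11,0,25.])      # leading lower edge of the closed fingers
def tcp(F): return np.asarray(F,float)-off
def fsamp(n=20,dt=.01):
    L=[]
    for _ in range(n):
        L.append(sensors.read_state()["force"]);ctrl.hold(dt)
    return np.array(L)
E
python3 - <<'E'
from h import *
peg=np.array([527.3,-.3,0])
F=peg-22*d; F[2]=60
ctrl.move_ptp(tcp(F),Rp)
F[2]=26
ctrl.move_l(tcp(F),vel=80)
ctrl.hold(.3)
f=fsamp();print(f.mean(0),f.std(0))
s=sensors.read_state();print(s["t"],s["eef_pos"]+off-F)
grab("wrist","c_wrist");grab("scene","c_scene")
p=cv2.imread("pics/c_wrist.png")[150:300,180:400];cv2.imwrite("pics/c_zoom.png",cv2.resize(np.clip(p*1.5,0,255).astype(np.uint8),None,fx=3.6,fy=3.6,interpolation=cv2.INTER_CUBIC))
E
```

```text
[0.12276839 0.02273435 0.08296666] [0.59142389 0.3307905  0.26154296]
5.0 [0.07964291 0.00393402 0.1594206 ]
```

View pics/c_wrist.png

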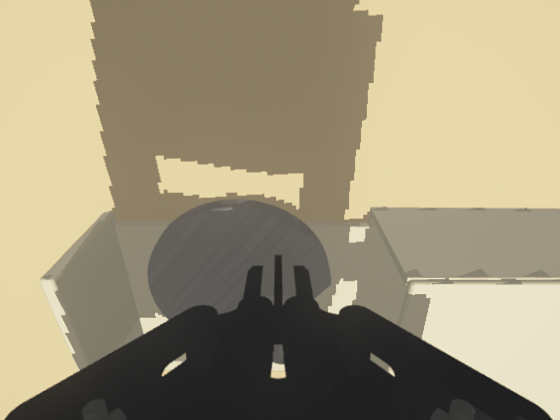

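View pics/c_scene.png

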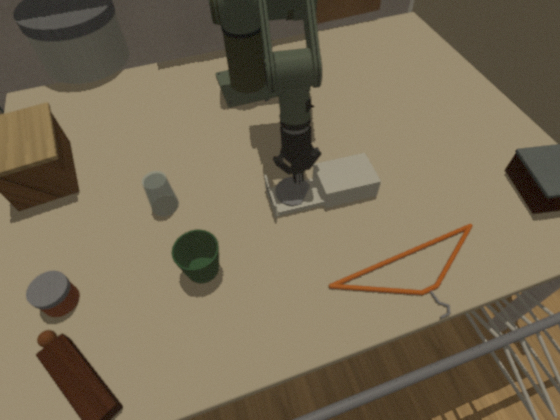

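View pics/c_zoom.png

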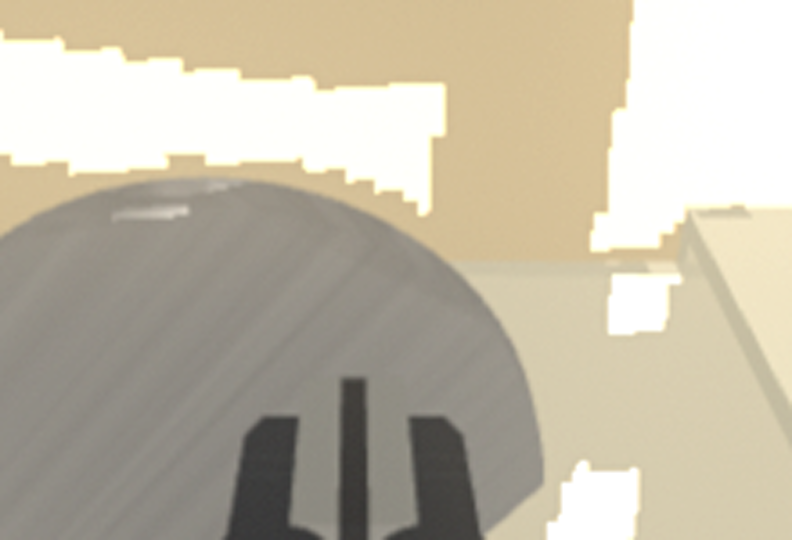

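Run:
```python
from h import *
F=np.array([527.3,-.3,26])-22*d; F[2]=26
r=ctrl.move_l(tcp(F+34*d),vel=25,threshold=3.5)
s=sensors.read_state();print(r,s["t"],((s["eef_pos"]+off-F)@d))
f=fsamp();print(f.mean(0)@d,f.mean(0),f.std(0))
grab("top","d_top");grab("scene","d_scene");grab("wrist","d_wrist")
p=cv2.imread("pics/d_top.png")[210:310,150:330];cv2.imwrite("pics/d_zoom.png",cv2.resize(np.clip(p*1.3,0,255).astype(np.uint8),None,fx=4,fy=4,interpolation=cv2.INTER_CUBIC))
p=cv2.imread("pics/d_scene.png")[140:230,240:390];cv2.imwrite("pics/d_zoom2.png",cv2.resize(np.clip(p*1.3,0,255).astype(np.uint8),None,fx=5,fy=5,interpolation=cv2.INTER_CUBIC))
```

```text
False 6.6083 33.88847683797616
-0.8927625368034161 [-0.89606513 -0.03859094 -0.50417939] [0.47673108 0.34596244 0.47893883]
```

View pics/d_zoom.png

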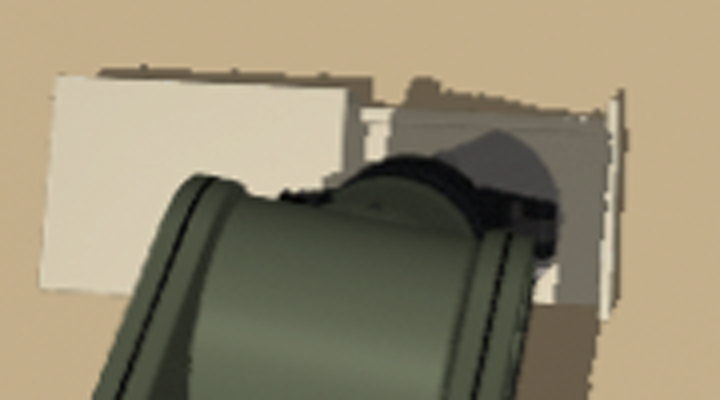

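View pics/d_zoom2.png

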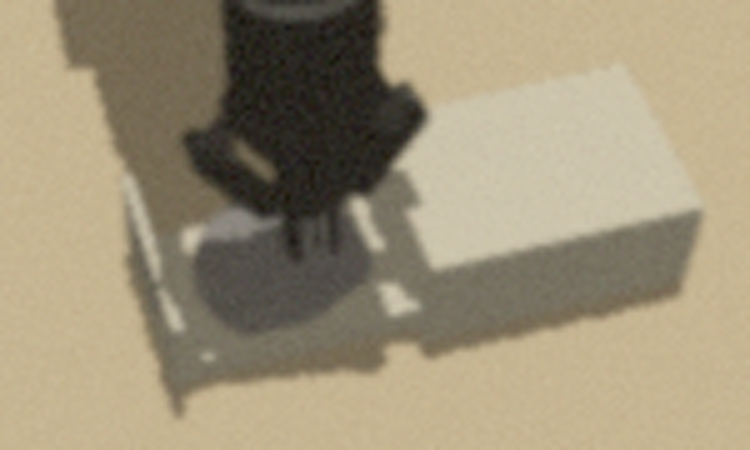

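View pics/d_wrist.png

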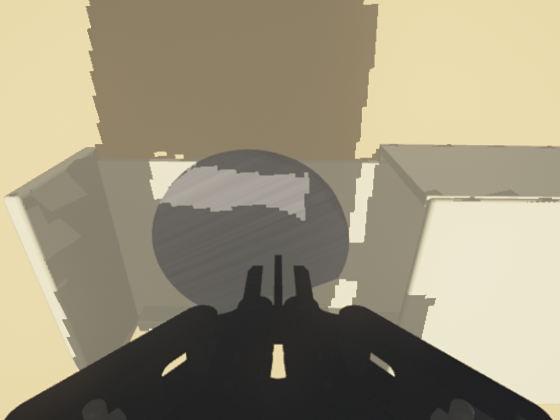

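Run:
```python
from h import *
s=sensors.read_state();F=s["eef_pos"]+off
print(F)
for n,a in(("tip c",0),("tip -y",-14.5),("tip +y",14.5)):
    print(n,((proj("scene",F+a*ex)-[240,140])*5).round(0), F+a*ex)
for a in(0,-5,-10,-14):
    print(a,((proj("scene",[F+6*d+a*ex+up*(18-26),F+6*d+a*ex+up*(49-26)])-[240,140])*5).round(0).tolist())
p=cv2.imread("pics/d_scene.png")[168:205,272:322];cv2.imwrite("pics/d_zoom3.png",cv2.resize(np.clip(p.astype(float)*2.2,0,255).astype(np.uint8),None,fx=14,fy=14,interpolation=cv2.INTER_CUBIC))
```

```text
[539.19813234  -0.91369322  25.96826513]
tip c [[314. 270.]] [539.19813234  -0.91369322  25.96826513]
tip -y [[288. 276.]] [538.42999207 -15.39333273  25.96826513]
tip +y [[341. 264.]] [539.9662726   13.5659463   25.96826513]
0 [[317.0, 288.0], [319.0, 251.0]]
-5 [[308.0, 290.0], [310.0, 253.0]]
-10 [[299.0, 292.0], [301.0, 255.0]]
-14 [[292.0, 294.0], [293.0, 257.0]]
```

View pics/d_zoom3.png

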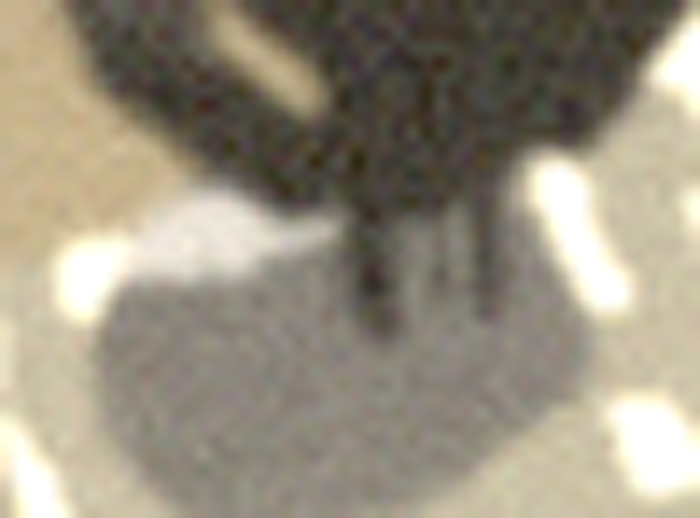

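Run:
```python
from h import *
z=np.load("pics/d_wrist.npz");T=(z["tp"],z["tr"]);p=z["p"]
c=p[140:330,140:370,::-1];cv2.imwrite("pics/d_zw.png",cv2.resize(np.clip(c.astype(float)*1.8,0,255).astype(np.uint8),None,fx=3.4,fy=3.1,interpolation=cv2.INTER_CUBIC))
print(onz("scene",[(240+370/5,140+272/5),(240+290/5,140+325/5)],18).round(1))
X=onz("wrist",[(152,238),(250,150),(345,210),(180,180)],18,T);print(X.round(1))
A=np.c_[2*X[:,:2],np.ones(4)];b=(X[:,:2]**2).sum(1);q=np.linalg.lstsq(A,b,rcond=None)[0];print(q[:2],np.sqrt(q[2]+q[:2]@q[:2]))
```

```text
[[544.8  28.8  18. ]
 [563.5 -23.5  18. ]]
[[509.4 -61.   18. ]
 [468.3  -9.9  18. ]
 [498.9  30.9  18. ]
 [480.2 -41.7  18. ]]
[516.96502069 -13.14232836] 47.837923595386236
```

View pics/d_zw.png

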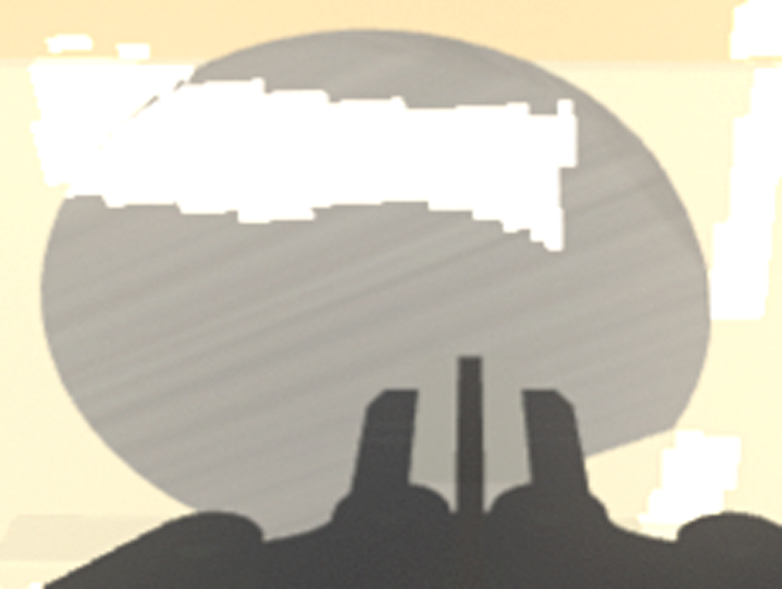

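Run:
```python
from h import *
F=np.array([527.3,-.3,26])-22*d; F[2]=26
for a in (38,41,43,44,45,45.5,46,46.5,47,47.5,48):
    r=ctrl.move_l(tcp(F+a*d),vel=12,threshold=4)
    f=fsamp(12);m=f.mean(0);s=sensors.read_state()
    print(a,r,round(s["t"],2),((s["eef_pos"]+off-F)@d).round(2),"f",(m@d).round(2),(m@ex).round(2),m[2].round(2))
    if m@d<-2.2: break
```

```text
38 False 7.51 38.56 f 0.03 -0.13 0.06
41 False 8.01 41.11 f -0.62 -0.16 -0.26
43 False 8.43 43.07 f -0.68 0.05 -0.21
44 False 8.78 44.0 f -1.09 -0.44 0.12
45 False 9.12 45.06 f -1.06 -0.32 -0.52
45.5 False 9.47 45.47 f -1.46 -0.45 -0.38
46 False 9.82 46.02 f -1.25 -0.53 -0.5
46.5 False 10.18 46.54 f -1.33 0.01 -0.31
47 False 10.53 46.94 f -1.16 -0.24 -0.21
47.5 False 10.88 47.22 f -2.69 -0.15 0.33
```

Run:
```python
from h import *
p,_,_=grab("scene","e_scene");p,_,T=grab("wrist","e_wrist")
f=fsamp(30);print(f.mean(0)@d,sensors.read_state()["t"])
a=cv2.imread("pics/e_scene.png")[160:220,262:332];a=cv2.resize(np.clip(a.astype(float)*1.7,0,255).astype(np.uint8),None,fx=6,fy=6,interpolation=cv2.INTER_CUBIC)
b=cv2.imread("pics/e_wrist.png")[110:320,140:380];b=cv2.resize(np.clip(b.astype(float)*1.7,0,255).astype(np.uint8),(411,360))
cv2.imwrite("pics/e_zoom.png",np.hstack([a[:,:380],b]))
```

```text
-3.0865882555354824 11.225
```

View pics/e_zoom.png

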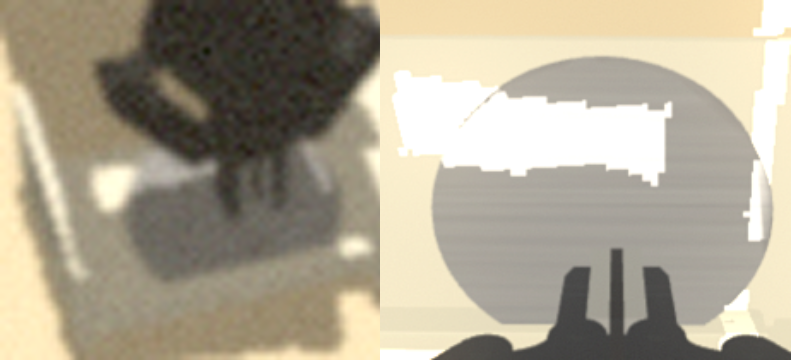

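Both views show the flat parallel to the bar and against it. Next I'll press gently up to 4 N under force feedback.

Run:
```python
from h import *
F=np.array([527.3,-.3,26])-22*d; F[2]=26
a=47.5;t4=0;z=0
for k in range(40):
    f=fsamp(14);m=f.mean(0);s=sensors.read_state();N=-(m@d)
    print(round(a,2),round(s["t"],2),((s["eef_pos"]+off-F)@d).round(2),"N",N.round(2),(m@ex).round(2),m[2].round(2))
    if N>3.6: t4=t4 or s["t"]
    if t4 and s["t"]-t4>1.7: break
    e=4.05-N
    da=float(np.clip(e*.12,-.15,.12)) if abs(e)>.25 else 0
    if da: a+=da; ctrl.move_l(tcp(F+a*d),vel=10)
```

```text
47.5 11.34 47.25 N 3.37 -0.41 0.73
47.58 11.71 47.39 N 3.49 -0.52 0.66
47.65 12.07 47.44 N 4.25 -0.76 0.55
47.65 12.19 47.42 N 4.38 -0.74 0.83
47.61 12.56 47.44 N 4.96 -0.61 0.29
47.5 12.93 47.43 N 4.52 -0.3 0.09
47.44 13.29 47.42 N 4.36 -0.17 -0.24
47.41 13.66 47.37 N 4.17 -0.47 -0.55
47.41 13.78 47.39 N 4.13 -0.32 -0.55
```

Run:
```python
from h import *
F=np.array([527.3,-.3,26])-22*d; F[2]=26
f=fsamp(120);print([(-(f[i:i+20].mean(0)@d)).round(2) for i in range(0,120,20)])
for a in (47.2,46.9,46.6): 
    ctrl.move_l(tcp(F+a*d),vel=5)
ctrl.move_l(tcp(F+30*d),vel=50)
ctrl.hold(.2);f=fsamp(40).mean(0);print("free",f@d,f)
F[2]=110;ctrl.move_l(tcp(F+25*d),vel=120)
s=sensors.read_state();print(s["t"])
ctrl.move_ptp(np.array([430,-20,215.]),np.diag([-1,1,-1.]))
p,_,T=grab("wrist","f_wrist");grab("top","f_top")
a=p[120:330,180:420,::-1];cv2.imwrite("pics/f_zoom.png",cv2.resize(np.clip(a.astype(float)*1.5,0,255).astype(np.uint8),None,fx=2.8,fy=2.8,interpolation=cv2.INTER_CUBIC))
```

```text
[np.float64(4.2), np.float64(4.23), np.float64(4.25), np.float64(4.12), np.float64(4.07), np.float64(4.19)]
free -0.08438480061119857 [-0.07921128  0.09975887 -0.04977619]
17.3917
```

View pics/f_wrist.png

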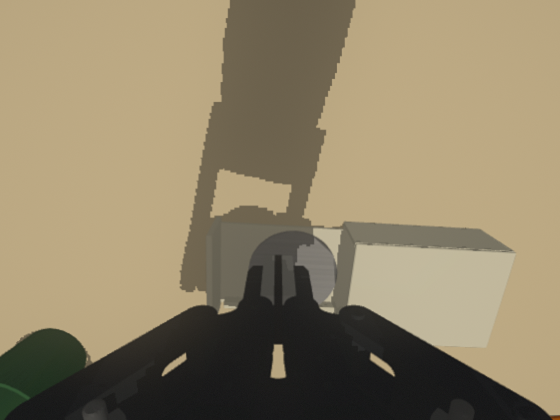

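View pics/f_zoom.png

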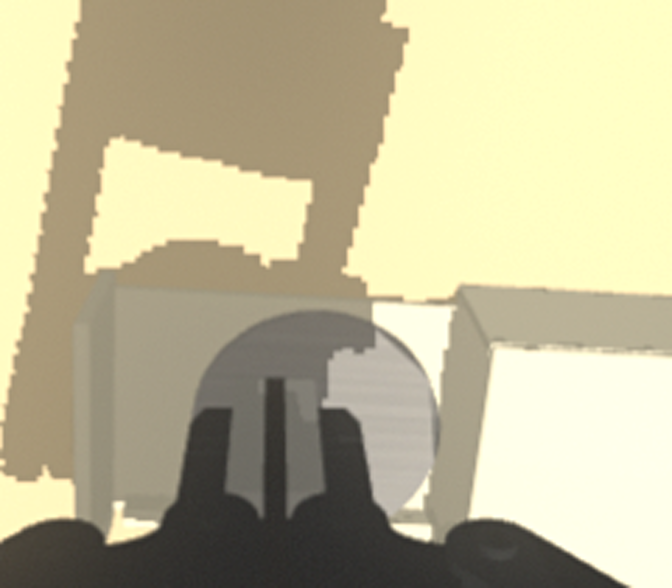

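Run:
```python
from h import *
ctrl.move_ptp(np.array([545,-125,200.]),np.diag([-1,1,-1.]))
p,_,T=grab("wrist","g_wrist")
print(sensors.read_state()["t"])
a=p[130:290,270:490,::-1];cv2.imwrite("pics/g_zoom.png",cv2.resize(np.clip(a.astype(float)*1.4,0,255).astype(np.uint8),None,fx=3.6,fy=3.6,interpolation=cv2.INTER_CUBIC))
```

```text
18.7667
```

View pics/g_zoom.png

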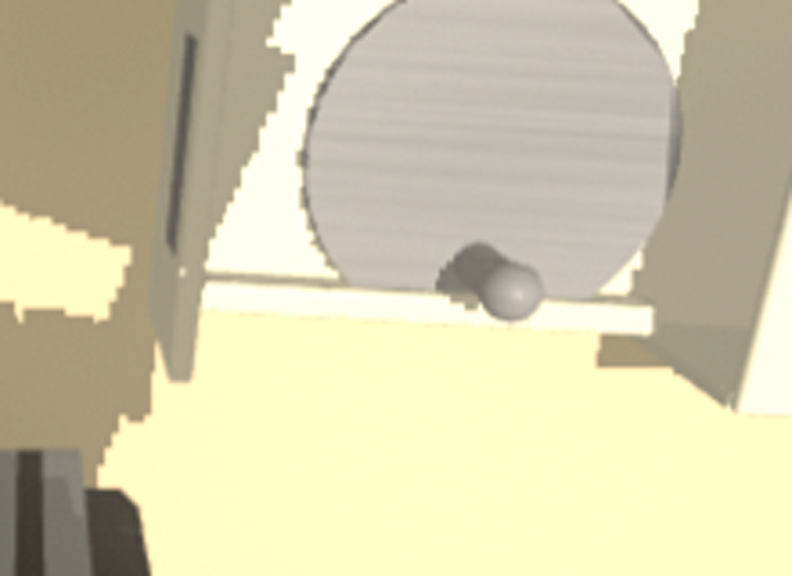

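The hook lies flush along the bar: its brush lines are parallel to the bar and no gap shows at the flat. Next I'll push the drawer shut, making contact slowly.

Run:
```python
from h import *
Rv=np.column_stack([-d,ex,-up])
C=np.array([525.,0,45])   # point on chest centre line
P=lambda y: C+ex*y
ctrl.move_ptp(P(-125)+up*60,Rv)
ctrl.move_l(P(-125),vel=120)
r=ctrl.move_l(P(-85),vel=15,threshold=2.5)
s=sensors.read_state();print(r,s["t"],(s["eef_pos"]-C)@ex,fsamp().mean(0)@ex)
```

```text
True 21.35 -104.32233741006583 -0.9167063104511292
```

Run:
```python
from h import *
Rv=np.column_stack([-d,ex,-up])
C=np.array([525.,0,45]);P=lambda y: C+ex*y
r=ctrl.move_l(P(-40),vel=25,threshold=10)
s=sensors.read_state();print(r,s["t"],(s["eef_pos"]-C)@ex,fsamp(5).mean(0))
p,_,T=grab("wrist","i_wrist")
if not r:
    r=ctrl.move_l(P(0),vel=30,threshold=10)
    s=sensors.read_state();print(r,s["t"],(s["eef_pos"]-C)@ex,fsamp(5).mean(0))
grab("top","i_top");grab("scene","i_scene")
```

```text
False 24.2333 -40.0202004331456 [ 2.2600239  -2.55217359  4.8415635 ]
False 25.8083 0.08402050007624853 [ 1.64791542 -2.17848663  4.41904383]
```

View pics/i_wrist.png

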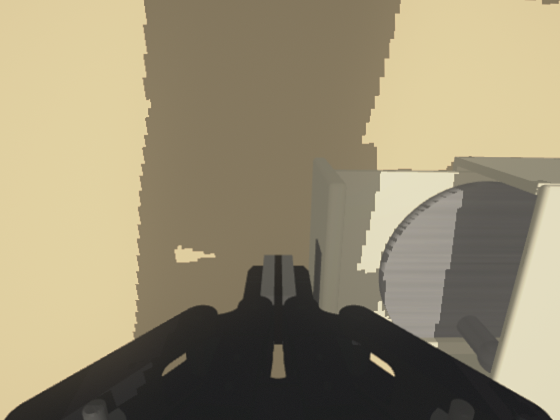

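View pics/i_scene.png

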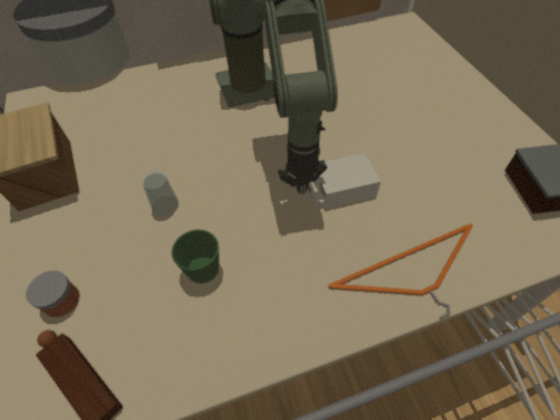

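The hook is still flush while the drawer moves, and the force is steady at about 2-5 N. I'll close the rest slowly.

Run:
```python
from h import *
C=np.array([525.,0,45]);P=lambda y: C+ex*y
r=ctrl.move_l(P(17),vel=25,threshold=8)
print(r,(sensors.read_state()["eef_pos"]-C)@ex)
if not r:
    r=ctrl.move_l(P(36),vel=12,threshold=9)
s=sensors.read_state();print(r,s["t"],(s["eef_pos"]-C)@ex,fsamp(15).mean(0))
```

```text
False 17.336224033836867
True 27.7167 26.196063658139778 [-1.1822672  -1.14839065  4.58182611]
```

Run:
```python
from h import *
C=np.array([525.,0,45]);P=lambda y: C+ex*y
for y in(27,28.5,30):
    r=ctrl.move_l(P(y),vel=10,threshold=15);ctrl.hold(.1)
    s=sensors.read_state();f=fsamp(15).mean(0);print(y,r,s["t"],(s["eef_pos"]-C)@ex,f)
    if -f@ex>9 or r:break
ctrl.move_l(P(20),vel=15)
ctrl.move_l(P(-40),vel=100)
ctrl.move_l(P(-70)+up*160,vel=200)
ctrl.move_ptp(np.array([525,-75,215.]),np.diag([-1,1,-1.]))
print(sensors.read_state()["t"])
grab("wrist","j_wrist");grab("top","j_top");grab("scene","j_scene")
for n,(y,x) in {"j_top":(190,130),"j_scene":(130,230)}.items():
    a=cv2.imread(f"pics/{n}.png")[y:y+120,x:x+190];cv2.imwrite(f"pics/{n}z.png",cv2.resize(np.clip(a*1.3,0,255).astype(np.uint8),None,fx=4,fy=4,interpolation=cv2.INTER_CUBIC))
```

```text
27 False 28.2833 26.275664164037664 [-1.82258933 -4.81211286  7.08923218]
28.5 False 28.8083 26.88176978264523 [-2.34832336 -7.89229099  8.34529284]
30 False 29.3333 27.34055898414111 [ -2.92288315 -11.43217306   9.23498061]
32.2417
```

View pics/j_wrist.png

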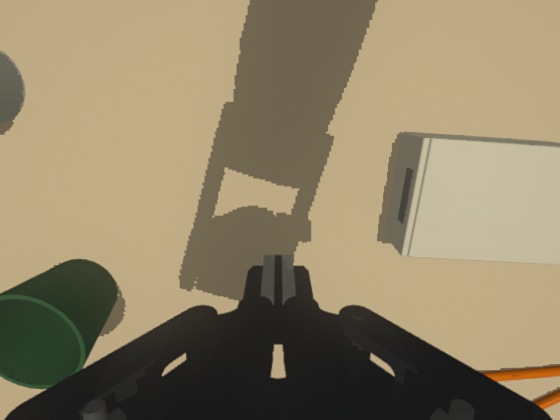

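View pics/j_top.png

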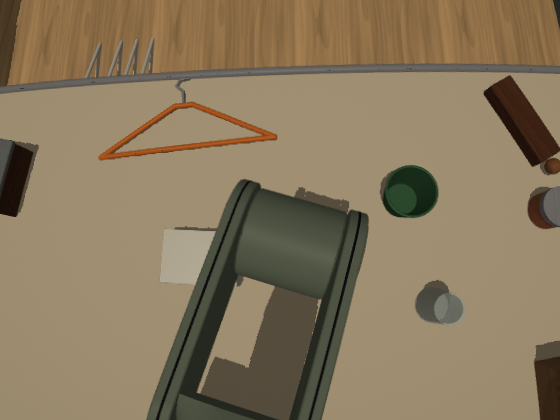

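Run:
```python
from h import *
z=np.load("pics/j_wrist.npz");p=z["p"]
a=p[125:275,375:475,::-1];cv2.imwrite("pics/j_z.png",cv2.resize(np.clip(a.astype(float)*1.3,0,255).astype(np.uint8),None,fx=4,fy=4,interpolation=cv2.INTER_NEAREST))
T=(z["tp"],z["tr"])
for v in (160,200,240):
    print(v,p[v,395:440].mean(1).round(0).astype(int).tolist())
```

```text
160 [101, 101, 101, 100, 101, 100, 100, 100, 100, 100, 100, 100, 100, 100, 100, 99, 99, 100, 100, 100, 100, 100, 100, 106, 133, 167, 182, 185, 183, 181, 163, 136, 146, 171, 182, 184, 182, 183, 184, 183, 183, 183, 183, 183, 183]
200 [100, 100, 99, 100, 100, 97, 68, 64, 66, 65, 65, 66, 73, 92, 100, 100, 116, 158, 176, 182, 181, 180, 168, 135, 144, 170, 182, 182, 182, 182, 182, 182, 182, 182, 182, 182, 182, 182, 182, 182, 182, 182, 182, 182, 182]
240 [99, 99, 99, 99, 99, 99, 99, 98, 109, 148, 171, 181, 181, 181, 169, 133, 143, 169, 183, 181, 181, 182, 181, 181, 181, 182, 182, 181, 182, 182, 182, 181, 182, 182, 182, 182, 181, 182, 181, 182, 181, 182, 182, 181, 181]
```

View pics/j_z.png

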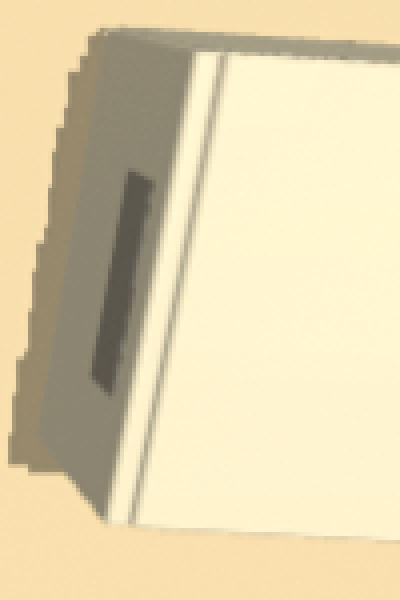

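The front panel sits tight against the chest. The seam is one even line and the panel's edge is 7 px wide, about 6 mm. The pot, tumbler and hanger are at the same pixels as before.

Run:
```python
from h import *
ctrl.hold(.5);print(sensors.read_state()["t"],fsamp(10).mean(0));ctrl.finish_job()
```

```text
32.8917 [ 0.15954082 -0.15019493  0.0018782 ]
the job is handed in; nothing more can be done
```

I pushed the hook by its peg, with the closed fingertips, until its flat lay along the bar. I then pressed it home, pushed the drawer shut, backed the arm off and handed the job in at 32.9 s of the 64 s allowed.

- **Hook flush:** the pictures before pressing, just before shutting and with the drawer about half in all showed the flat parallel to the bar. I could see no gap and no rocking. It cannot be seen now that the drawer is closed.
- **Press force:** the averaged readings were 4.1–4.5 N for about 3 s, with one brief reading near 5.0 N. That is somewhat above the 4 N asked, but well under the bar's 9 N limit. After release the sensor read close to zero.
- **Drawer shut:** it moved about 130 mm and came up against the stop. I pressed to about 11 N against the panel and it gave only about 1 mm more. The seam between panel and chest looks even and tight.
- **Side forces:** while pushing the drawer, the fingertips also read 4–9 N upward and up to 3 N sideways. This was harmless, and I did not look into the cause.
- **Pot, tumbler and hanger:** by eye, they are in the same place in the top picture as at the start.

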